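# Light the microscope and photograph the specimen

## Task

Photograph the specimen that is under the microscope. With closed fingers, first switch the lamp on by pushing the raised end of the rocker on the lamp supply fully down; then press the long bar key on the camera control box fully down, where it stays, to freeze the image; then press the round key of that box fully down for a moment and let it spring back up, to take the picture. Do not press the two square keys or press a key before its turn, and pick nothing up: everything else stays where it stands.

Things in the scene. Friction and masses are not known exactly. Their poses are not given: they have to be found in the camera images.
- camera_box: camera control box, a grey slab fixed to the bench, 150 (x) x 260 (y) x 45 mm high; origin under its centre, x to its back (away from the robot at yaw 0), y along its long side, z up. Its four white keys stand in a row along its y, 60 mm apart, 20 mm in front of the middle, in any order, each in a black socket plate 64 x 44 x 3 mm
- bar_key_top (a point): centre of the top of the bar key, a white cap 52 mm long (along the box's x) and 16 mm wide, top 16 mm above the box's top when up; moves with the key. Axes as the box's
- bar_key (a joint): how far the bar key is pressed, m: 0 up, 0.006 fully down. It takes about 3 N and stays where it is left (latching key)
- round_key_top (a point): centre of the top of the round key, a white cap 28 mm across, top 16 mm above the box's top when up; moves with the key
- round_key (a joint): how far the round key is pressed, m: 0 up, 0.006 fully down. Springs back up when released; about 1.2 N to start, 4 N fully down.
- square_key_a_top (a point): centre of the top of a square key, 24 x 24 mm, as high as the others; not to be pressed
- square_key_a (a joint): how far that square key is pressed, m: 0 up, 0.006 down. Springs back up when released; about 1.2 N to start, 4 N fully down.
- square_key_b_top (a point): centre of the top of the other square key, 24 x 24 mm; not to be pressed
- square_key_b (a joint): how far that square key is pressed, m: 0 up, 0.006 down. Springs back up when released; about 1.2 N to start, 4 N fully down.
- lamp_supply: lamp supply, a white box fixed to the bench, 170 (x) x 150 (y) x 65 mm high; origin under its centre, x to its back, y to its left, z up. On its top, the rocker (right) and a fixed round brightness knob 38 mm across, 14 mm high, 73 mm to the rocker's left
- rocker_raised_end (a point): on the top face of the rocker, 22 mm from its pivot towards the raised end (the end away from the robot, +x of the lamp supply); the place to push. Moves with the rocker. The rocker is a grey slab 60 (x) x 26 (y) x 8 mm on the lamp supply's top, its pivot along y, 20 mm in front of and 35 mm to the right of the middle of the box, 14 mm above the box's top; low cheeks 8 mm high stand along its two long sides
- rocker (a joint): rocker angle, rad: 0 off (back end raised by 0.2 rad), 0.4 on (back end fully down, this point about 9 mm lower than at 0). It takes about 3 N at the end and stays where it is left
- objective: bystander, loose: steel microscope objective lens standing on the back ledge of the camera box, 26 mm across, 38 mm tall; origin under its centre, z up
- eyepiece: bystander, loose: black eyepiece standing on the back of the lamp supply's top, 32 mm across, 36 mm tall; origin under its centre, z up
- dish: bystander, loose: clear shallow dish on the bench in front of the camera box, 64 mm across, 14 mm tall; origin under its centre, z up
- slide_box: bystander, loose: low lidded slide box on the bench in front of the lamp supply, 36 x 92 x 30 mm; origin under its centre, z up
- oil_bottle: bystander, loose: small amber bottle at the back of the bench, 32 mm across, 65 mm tall; origin under its centre, z up
- beaker: bystander, loose: glass beaker at the back of the bench, 60 mm across, 75 mm tall; origin under its centre, z up
- jar: bystander, loose: closed jar at the back of the bench, 56 mm across, 60 mm tall; origin under its centre, z up
Not all that is in view belongs to the job. There is more than one size of the lamp_supply; the job needs the smaller.

How it is judged:
On the way, in this order (a step that is already met when the one before it is completed fails the run):
1. the rocker is on (value of joint rocker above 0.33 rad), for 0.1 s.
2. the bar key is down (value of joint bar_key above 0.0045 m), for 0.1 s.
3. the round key is pressed down (value of joint round_key above 0.0045 m), for 0.1 s.
At the end, for the whole second after the job is handed in: The rocker is on (over 0.33 of 0.4 rad), the bar key is down (over 4.5 of 6 mm), the round key has been pressed (over 4.5 of 6 mm) after them and is up again (under 1.5 mm), the square keys are up, and every bystander stands upright, at rest, within 20 mm of where it was (value of joint rocker above 0.33 rad and value of joint bar_key above 0.0045 m and value of joint each of round_key, square_key_a, square_key_b below 0.0015 m and distance of each of objective, eyepiece, dish, slide_box, oil_bottle, beaker, jar from where it was at the start of the episode below 0.02 m and linear speed of each of objective, eyepiece, dish, slide_box, oil_bottle, beaker, jar below 0.02 m/s and angle between each of objective, eyepiece, dish, slide_box, oil_bottle, beaker, jar's own z axis and vertical below 0.3 rad); the robot touches nothing.
It fails at once if the bar key is pressed (over 3 mm) before the rocker is on (value of joint bar_key above 0.003 m and value of joint rocker below 0.33 rad).
It fails at once if the round key is pressed (over 3 mm) before the rocker is on and the bar key down (value of joint round_key above 0.003 m and (value of joint rocker below 0.33 rad or value of joint bar_key below 0.0045 m)).
It fails at once if a square key is pressed (over 3 mm) (value of joint any of square_key_a, square_key_b above 0.003 m).
It fails at once if a bystander is lifted, tipped (over 0.4 rad) or shifted (over 20 mm) (distance of any of objective, eyepiece, dish, slide_box, oil_bottle, beaker, jar from where it was at the start of the episode above 0.02 m or angle between any of objective, eyepiece, dish, slide_box, oil_bottle, beaker, jar's own z axis and vertical above 0.4 rad).
It also fails if it takes over 45 s, if anything falls off the work surface, if the arm or the gripper's body presses on something with over 40 N, if the wrist force passes 120 N, or if a joint passes its speed limit or range.

## Robot

A 6-joint arm with a two-finger parallel gripper is mounted at the origin on the work surface. World frame = base frame: x ahead of the robot, y to its left, z up, the work surface at z = 0. Lengths are in m, angles in rad, forces in N, time in s.
With the tool pointing down it reaches from about 0.3 to 1 m from the base axis. Payload 5.1 kg.
Tool frame: the origin (TCP) lies on the centre line of the jaws, within the pads' length; the fingertips stand 17 mm ahead of it and the grasp point (between the pads) lies 2 mm behind it; z points along the fingers, y is the direction in which the jaws open and shut (so a half turn about z gives the same grasp; the last joint's range is limited). The gripper opens to 95 mm and grips with 3 to 60 N. Pads are 20 mm wide; open, the fingers measure 119 mm over their backs; the gripper's body (75 mm by 180 mm) begins 59 mm behind the grasp point.
Start: joints at [1.132, 0.124, 1.65, -0, 1.367, -0.083], TCP at [0.226, 0.609, 0.232] pointing down, gripper open.
Joint ranges: [-2.61, 2.61], [-1.02, 2.33], [0.03, 2.71], [-1.35, 4.49], [0.32, 2.68], [-2.91, 2.91]. Speed limits (rad/s): [2.57, 2.57, 3.14, 3.14, 3.14, 3.14].

## Interface

Orientations are given as a rotation vector (axis times angle).
In Python, from station import observe, snapshot, sign_off gives the robot as it stands.
- The arm moves only by the tool jog_arm, never from a script. Its arguments are lists of equal length, an entry for each row: "fingers": the closure, from 0 (fully open) to 1 (shut); "delta_pos": the shift along the world's x, y, z in mm, a list of three; "rotation": the turn, a rotation vector about the world's x, y, z in rad, a list of three. In form: {"fingers": [fingers, ...], "delta_pos": [[tx, ty, tz], ...], "rotation": [[rx, ry, rz], ...]}. A call has exactly 8 rows; each row is the pose to reach, as a shift and turn from the pose measured when the call began; what a row does not reach only later rows make up. A row lasts 1/12 s, in which the tool goes at most 41.7 mm and 7.16 degrees, less where a joint would pass 70% of its speed; a pose out of reach is approached as far as the arm can. A call with a gripper value outside its range is refused whole. The fingers move at their own pace and stop on an object; the grip force is fixed at half the most. Time passes only in rows, so rows that repeat a pose let the fingers close, or fill a call up. It gives the time, the measured TCP pose, the force and the opening at its end, in the units of the state.
- observe(): the state, without advancing time (a new reading comes with each control period).
- snapshot(name): name is "scene" or "top" or "wrist"; returns a dict with "img" (384x512x3 uint8, blue, green, red), "z_map" (384x512 float32, m along the optical axis (not along the pixel's ray), 0 where there is no reading), "mtx" (3x3 intrinsics, pixels), "rvec" (rotation vector, rad) and "tvec" (3), from world to camera coordinates, as OpenCV has them. Camera axes: x right, y down, z forward; pixel columns grow to the right and rows downward; lengths in m; the calibration is good to about 2 mm. A picture is of the moment at which its call begins.
- sign_off(): hands the job in, once; it reports no verdict.
The state is a dict: "t": time; "joint_positions": joint angles; "qd": joint speeds; "effort": joint torques, N m; "tool_pos": TCP position; "tool_rot": TCP orientation; "contact_force": force on the tool from outside, world axes, zero at the start; "torque": the same for the moment, N m; "opening": finger opening in m.
Only numpy, scipy, OpenCV 4.12 (cv2) and the standard library are available. Lean on these libraries where they do the work, as an engineer would, in place of code of your own. Each camera call takes 0.05 s, during which the arm holds its last target. There are 200 camera calls.

## Working session

There is one attempt and no reset: what is moved stays moved. The work goes in short steps, Python scripts to look and compute and a tool call to move; the robot and the scene stay as the last step left them, time stands still between calls to the robot, and variables do not carry over. Pictures are saved under pics/ and viewed, about 8 in all and at most 12, crops included, and the job is handed in when it is done.

Besides the shell and the picture viewer there is one more tool, called after "Call:" as name(argument=value, ...) on one line, values as JSON. jog_arm: Moves the arm, as the interface text tells. Its arguments: {"type":"object","properties":{"fingers":{"type":"array"},"delta_pos":{"type":"array"},"rotation":{"type":"array"}},"required":["fingers","delta_pos","rotation"]}

```bash
mkdir -p pics
cat > h.py <<'E'
import numpy as np,cv2
from station import observe,snapshot,sign_off
def snap(n,f=None):
    s=snapshot(n); s['R']=cv2.Rodrigues(np.array(s['rvec'],float))[0]; s['t']=np.array(s['tvec'],float).ravel()
    if f: cv2.imwrite('pics/'+f,s['img'])
    np.savez('pics/'+n+'.npz',**{k:s[k] for k in('img','z_map','mtx','R','t')})
    return s
def cloud(s):
    h,w=s['z_map'].shape; v,u=np.mgrid[:h,:w]; d=np.stack([u,v,np.ones_like(u)],-1)@np.linalg.inv(s['mtx']).T
    P=d*s['z_map'][...,None]; return (P-s['t'])@s['R']
def onplane(s,uv,z):
    d=s['R'].T@np.linalg.inv(s['mtx'])@np.array([*uv,1.]); c=-s['R'].T@s['t']
    return c+d*(z-c[2])/d[2]
def proj(s,p):
    q=s['mtx']@(s['R']@np.array(p)+s['t']); return q[:2]/q[2]
E
python3 - <<'E'
from h import *
a=snap('scene');b=snap('top')
cv2.imwrite('pics/a.png',cv2.resize(a['img'],(800,600)));cv2.imwrite('pics/b.png',cv2.resize(b['img'],(800,600)))
o=observe();print(o['t'],o['tool_pos'],o['tool_rot'],o['contact_force'],o['opening'])
E
```

```text
0.1 [0.22621728 0.60876593 0.23048705] [-5.55841231e-01 -3.09154095e+00  2.94070367e-03] [-0.17035412 -0.64226457  0.0030001 ] 0.09494395779835058
```

View pics/a.png

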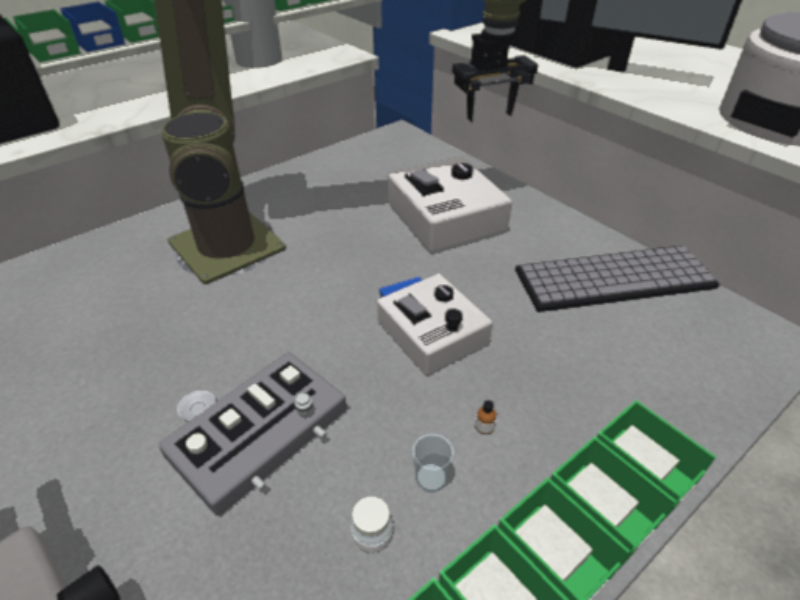

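View pics/b.png

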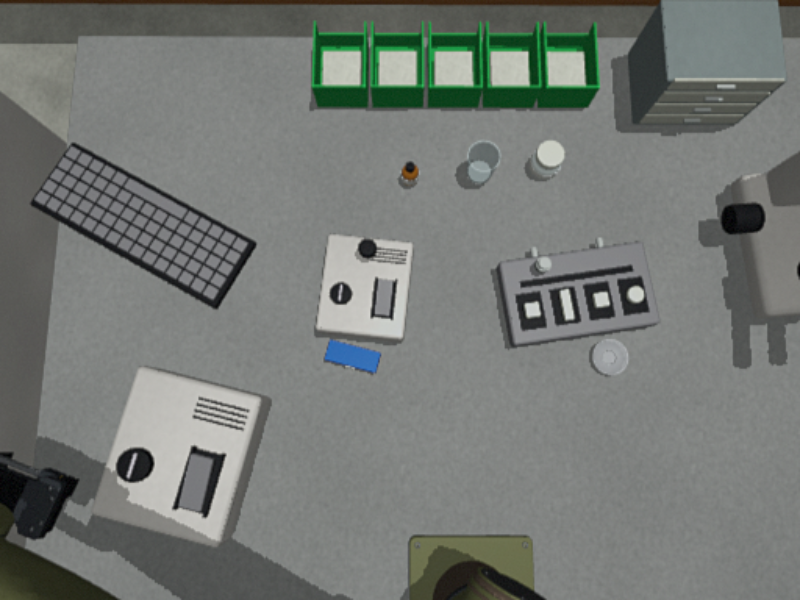

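The scene view shows both supplies. In the top view (800x600), the rocker candidates are the small supply's (384,298), with the eyepiece and slide box beside it, and the large supply's (200,482). I choose the small one. The keys are square (532,310), bar (567,305), square (601,300) and round (636,294), and the dish is at (610,357). Next I measure.

Run:
```python
from h import *
s=dict(np.load('pics/top.npz')); P=cloud(s); im=s['img']; k=.64
hsv=cv2.cvtColor(im,cv2.COLOR_BGR2HSV)
def comp(mask,uv):
    n,l=cv2.connectedComponents(mask.astype(np.uint8)); i=l[int(uv[1]*k),int(uv[0]*k)]; assert i>0,uv; return l==i
def rect(m,z):
    c=cv2.findContours(m.astype(np.uint8),0,2)[0]; c=max(c,key=cv2.contourArea)[:,0]
    q=np.array([onplane(s,p,z)[:2] for p in c.astype(float)]).astype(np.float32)*1000
    return cv2.minAreaRect(q)
Z=P[...,2]
for n,uv,zl,zh in(('small',(350,310),.055,.075),('large',(150,420),.05,.13),('box',(600,325),.035,.055)):
    print(n,'z at',Z[int(uv[1]*k),int(uv[0]*k)])
    z0=Z[int(uv[1]*k),int(uv[0]*k)]
    m=comp((abs(Z-z0)<.008),uv); print(rect(m,z0))
white=(hsv[...,2]>150)&(hsv[...,1]<50)
for n,uv in(('sq',(532,310)),('bar',(567,305)),('sq',(601,300)),('rnd',(636,294))):
    m=comp(white,uv); print(n,np.median(Z[m]),rect(m,.061))
roi=im[int(270*k):int(325*k),int(365*k):int(402*k)]
print('rocker z', P[int(284*k),int(385*k)],P[int(312*k),int(383*k)],P[int(298*k),int(384*k)])
cv2.imwrite('pics/c.png',np.hstack([cv2.resize(im[145:225,195:275],(400,400),interpolation=2),cv2.resize(im[145:225,325:405],(400,400),interpolation=2)]))
```

```text
small z at 0.05945264930050966
((521.3082275390625, 178.0772705078125), (150.04502868652344, 171.2892608642578), 83.73750305175781)
large z at 0.09813705566018786
((244.0210418701172, 466.044189453125), (206.87832641601562, 233.88075256347656), 75.57365417480469)
box z at 0.04554861147775264
((512.4564208984375, -191.3075714111328), (149.67401123046875, 259.5176086425781), 8.50915241241455)
sq 0.06214772427747313 ((480.12823486328125, -107.11651611328125), (23.339384078979492, 22.61399269104004), 9.280974388122559)
bar 0.061476846820572674 ((488.97674560546875, -166.3953094482422), (51.242671966552734, 14.626286506652832), 7.667793273925781)
sq 0.062410105765444576 ((498.1554260253906, -225.46405029296875), (21.678184509277344, 23.59157943725586), 0.012805117294192314)
rnd 0.06218266432158928 ((506.9898681640625, -285.44952392578125), (24.087451934814453, 23.67674446105957), 42.66471862792969)
rocker z [0.5194156  0.14303872 0.08914353] [0.47361725 0.14569847 0.07925905] [0.49623199 0.14560501 0.0858714 ]
```

View pics/c.png

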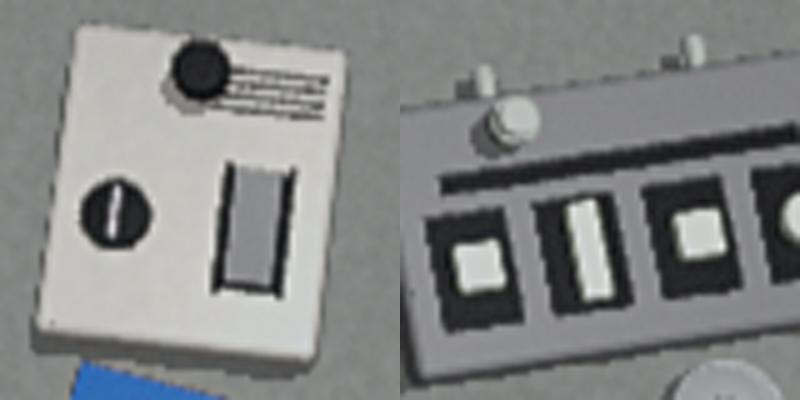

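The sizes match: the small supply is 150x171 mm with yaw about -6°. The crop shows its rocker clear, the eyepiece behind it and the knob to the left. In the box row, the bar is the second key. The push point is about (519,143,88) mm, so I close the fingers and travel there high.

Call:
jog_arm(fingers=[1,1,1,1,1,1,1,1], delta_pos=[[15,-24,0],[33,-53,0],[51,-82,0],[69,-111,0],[88,-140,0],[106,-169,0],[125,-198,0],[143,-227,0]], rotation=[[0,0,0.03],[0,0,0.06],[0,0,0.09],[0,0,0.12],[0,0,0.15],[0,0,0.18],[0,0,0.21],[0,0,0.245]])

```text
t: 0.77
tool_pos: [0.3696, 0.3801, 0.23]
tool_rot: [-0.171, -3.136, 0.004]
contact_force: [-0.2, 1.3, -0.2]
opening: 0.0473
```

Call:
jog_arm(fingers=[1,1,1,1,1,1,1,1], delta_pos=[[18,-29,0],[36,-58,0],[55,-88,0],[73,-117,0],[92,-146,0],[110,-175,0],[125,-200,0],[125,-200,0]], rotation=[[0,0,0],[0,0,0],[0,0,0],[0,0,0],[0,0,0],[0,0,0],[0,0,0],[0,0,0]])

```text
t: 1.43
tool_pos: [0.4963, 0.1763, 0.2295]
tool_rot: [-0.179, -3.136, 0.007]
contact_force: [-0.3, 1.0, 0.3]
opening: 0.001
```

Run:
```python
from h import *
s=snap('wrist'); im=s['img'].copy(); P=cloud(s)
print('rocker end proj',proj(s,[.519,.143,.088]), 'tip',proj(s,observe()['tool_pos']+np.array([0,0,-.017])))
cv2.circle(im,tuple(int(v) for v in proj(s,[.519,.143,.088])),4,(0,0,255),1)
cv2.imwrite('pics/d.png',im)
m=(P[...,2]>.06)&(P[...,2]<.07)&(abs(P[...,0]-.52)<.12)&(abs(P[...,1]-.18)<.12)
q=(P[m][:,:2]*1000).astype(np.float32); print(cv2.minAreaRect(q), P[m][:,2].mean())
```

```text
rocker end proj [227.30190003 214.64867457] tip [255.36008521 237.34352335]
((507.9671630859375, 179.710693359375), (149.94247436523438, 143.0253448486328), 83.75050354003906) 0.06576026835400922
```

View pics/d.png

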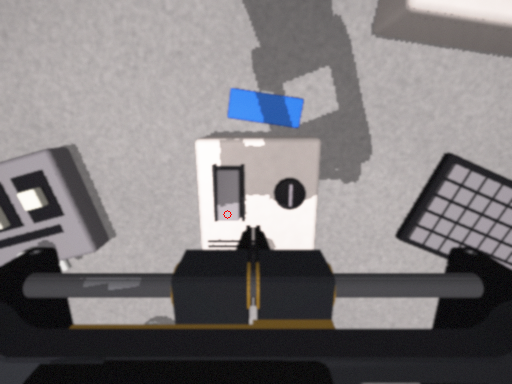

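The wrist view shows the rocker at cols 216-243 and rows 167-220. The computed push point (227,214) lies on its rear end, so I descend above it.

Call:
jog_arm(fingers=[1,1,1,1,1,1,1,1], delta_pos=[[12,-16,0],[22,-32,0],[22,-32,-25],[22,-32,-50],[22,-32,-75],[22,-32,-100],[22,-32,-110],[22,-32,-110]], rotation=[[0,0,0],[0,0,0],[0,0,0],[0,0,0],[0,0,0],[0,0,0],[0,0,0],[0,0,0]])

```text
t: 2.15
tool_pos: [0.5145, 0.1466, 0.116]
tool_rot: [-0.175, -3.128, 0.006]
contact_force: [-0.6, -0.2, -0.2]
opening: 0.0002
```

Call:
jog_arm(fingers=[1,1,1,1,1,1,1,1], delta_pos=[[6,-4,0],[6,-4,-4],[6,-4,-8],[6,-4,-11],[6,-4,-14],[6,-4,-16],[6,-4,-18],[6,-4,-18]], rotation=[[0,0,0],[0,0,0],[0,0,0],[0,0,0],[0,0,0],[0,0,0],[0,0,0],[0,0,0]])

```text
t: 2.82
tool_pos: [0.5217, 0.1427, 0.099]
tool_rot: [-0.176, -3.131, 0.005]
contact_force: [2.1, -0.2, 3.8]
opening: 0.0004
```

Call:
jog_arm(fingers=[1,1,1,1,1,1,1,1], delta_pos=[[0,0,-1],[0,0,-2],[0,0,-3],[0,0,-4],[0,0,-5],[0,0,-5],[0,0,-5],[0,0,-5]], rotation=[[0,0,0],[0,0,0],[0,0,0],[0,0,0],[0,0,0],[0,0,0],[0,0,0],[0,0,0]])

```text
t: 3.48
tool_pos: [0.5223, 0.1428, 0.0966]
tool_rot: [-0.175, -3.132, 0.005]
contact_force: [-3.7, -2.0, 15.6]
opening: 0.0004
```

The force rose to 15.6 N with z stalled, so the rocker is on its stop. I lift, then travel to the bar key.

Call:
jog_arm(fingers=[1,1,1,1,1,1,1,1], delta_pos=[[0,0,15],[0,0,40],[0,0,65],[0,-20,80],[-3,-50,80],[-7,-85,80],[-10,-120,80],[-13,-155,80]], rotation=[[0,0,0],[0,0,0],[0,0,0],[0,0,0],[0,0,0],[0,0,0],[0,0,0],[0,0,0]])

```text
t: 4.15
tool_pos: [0.5075, -0.0131, 0.1752]
tool_rot: [-0.174, -3.129, 0.005]
contact_force: [0.7, -0.1, -0.1]
opening: 0.0004
```

Call:
jog_arm(fingers=[1,1,1,1,1,1,1,1], delta_pos=[[-3,-35,0],[-6,-70,0],[-9,-105,0],[-12,-135,0],[-15,-150,0],[-15,-150,0],[-15,-150,0],[-15,-150,0]], rotation=[[0,0,0.03],[0,0,0.06],[0,0,0.09],[0,0,0.12],[0,0,0.15],[0,0,0.18],[0,0,0.21],[0,0,0.25]])

```text
t: 4.82
tool_pos: [0.4911, -0.1629, 0.1733]
tool_rot: [0.218, -3.123, 0.002]
contact_force: [0.1, 0.9, 0.1]
opening: 0.0006
```

Run:
```python
from h import *
t=snap('top'); P=cloud(t)
for r in np.arange(-24,25,8):
    u,v=proj(t,[.4976+r*.000994,.1455-r*.000109,.083]).round().astype(int); print(r,P[v,u,2].round(4),end='; ')
s=snap('wrist'); im=s['img'].copy(); o=observe(); print(o['tool_pos'],o['contact_force'])
for p in([.489,-.1664,.061],[.507,-.2854,.061],[.480,-.1071,.061],[.498,-.2255,.061]):
    u,v=proj(s,p); print(u,v); cv2.circle(im,(int(u),int(v)),4,(0,0,255),1)
c=t['img'][145:225,195:275]; cv2.imwrite('pics/e.png',np.hstack([im,cv2.resize(c,(280,384),interpolation=2)]))
```

```text
-24 0.0918; -16 0.0923; -8 0.0861; 0 0.0861; 8 0.0819; 16 0.0771; 24 0.0785; [ 0.49134363 -0.16262622  0.17347281] [-0.82089801  0.19733389  0.4604094 ]
249.9108920112299 198.85963024700382
133.97479482261207 199.9184302063177
307.8667657610068 198.30249288925796
192.26879802293618 199.44163259443548
```

View pics/e.png

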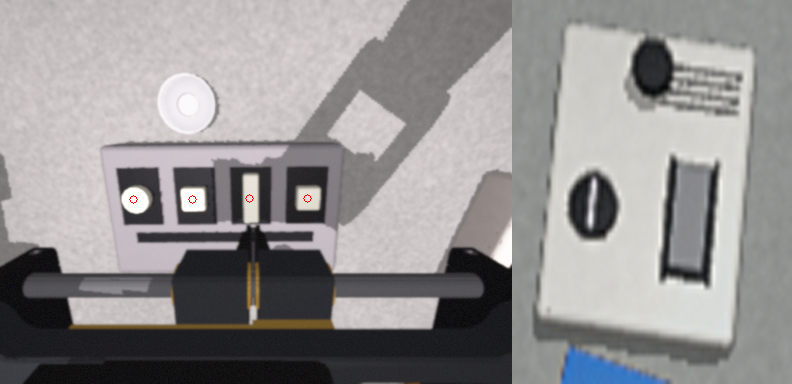

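The rocker now slopes front-high (92 mm) and back-low (78 mm), so it is on. The computed key points sit on the keys within about 3 px. Now I lower onto the bar.

Call:
jog_arm(fingers=[1,1,1,1,1,1,1,1], delta_pos=[[-2,-4,-15],[-2,-4,-35],[-2,-4,-55],[-2,-4,-75],[-2,-4,-84],[-2,-4,-84],[-2,-4,-84],[-2,-4,-84]], rotation=[[0,0,0],[0,0,0],[0,0,0],[0,0,0],[0,0,0],[0,0,0],[0,0,0],[0,0,0]])

```text
t: 5.58
tool_pos: [0.49, -0.1668, 0.0906]
tool_rot: [0.217, -3.125, 0.004]
contact_force: [0.1, -0.4, 0.5]
opening: 0.0004
```

Call:
jog_arm(fingers=[1,1,1,1,1,1,1,1], delta_pos=[[0,0,-3],[0,0,-6],[0,0,-9],[0,0,-12],[0,0,-14],[0,0,-16],[0,0,-18],[0,0,-18]], rotation=[[0,0,0],[0,0,0],[0,0,0],[0,0,0],[0,0,0],[0,0,0],[0,0,0],[0,0,0]])

```text
t: 6.25
tool_pos: [0.4901, -0.1668, 0.0724]
tool_rot: [0.217, -3.125, 0.004]
contact_force: [0.4, -0.2, 0.1]
opening: 0.0006
```

Call:
jog_arm(fingers=[1,1,1,1,1,1,1,1], delta_pos=[[0,0,-1],[0,0,-2],[0,0,-3],[0,0,-4],[0,0,-4],[0,0,-4],[0,0,-4],[0,0,-4]], rotation=[[0,0,0],[0,0,0],[0,0,0],[0,0,0],[0,0,0],[0,0,0],[0,0,0],[0,0,0]])

```text
t: 6.92
tool_pos: [0.4903, -0.1669, 0.0718]
tool_rot: [0.217, -3.124, 0.004]
contact_force: [-10.1, 4.6, 20.8]
opening: 0.0001
```

The bar hit its stop at z 71.8 mm with 21 N. I lift and move to the round key.

Call:
jog_arm(fingers=[1,1,1,1,1,1,1,1], delta_pos=[[0,0,20],[0,0,50],[2,-15,70],[7,-45,70],[11,-75,70],[15,-105,70],[16,-117,70],[16,-117,70]], rotation=[[0,0,0],[0,0,0],[0,0,0],[0,0,0],[0,0,0],[0,0,0],[0,0,0],[0,0,0]])

```text
t: 7.58
tool_pos: [0.5062, -0.286, 0.1414]
tool_rot: [0.212, -3.124, 0.004]
contact_force: [0.6, 1.0, 0.1]
opening: 0.0007
```

Run:
```python
from h import *
s=snap('wrist'); P=cloud(s); o=observe(); print(o['tool_pos'])
hsv=cv2.cvtColor(s['img'],cv2.COLOR_BGR2HSV)
m=((hsv[...,2]>150)&(hsv[...,1]<60)&(P[...,2]>.05)&(P[...,2]<.07)&(abs(P[...,0]-.495)<.06)).astype(np.uint8)
n,l,st,c=cv2.connectedComponentsWithStats(m)
for i in range(1,n):
    if st[i,4]>60: print(st[i],np.median(P[l==i],0).round(4),onplane(s,c[i],.061).round(4))
```

```text
[ 0.50595001 -0.28436615  0.14115322]
[  0 152  18  73 609] [ 0.5313 -0.5213  0.051 ] [ 0.5242 -0.5122  0.061 ]
[371 182  22  52 869] [ 0.4881 -0.1671  0.0557] [ 0.4868 -0.1699  0.061 ]
[240 197  30  29 655] [ 0.506  -0.2847  0.0618] [ 0.5063 -0.2846  0.061 ]
[430 196  35  27 779] [ 0.4799 -0.1098  0.0614] [ 0.4799 -0.1095  0.061 ]
[306 198  27  26 633] [ 0.4969 -0.226   0.0617] [ 0.4972 -0.2258  0.061 ]
```

The bar top reads 55.7 mm against 61.5 mm for the others, so it is latched down. I am centred over the round key at (506,-285), so I press it.

Call:
jog_arm(fingers=[1,1,1,1,1,1,1,1], delta_pos=[[0,0,-20],[0,0,-40],[0,0,-52],[0,0,-58],[0,0,-62],[0,0,-66],[0,0,-69],[0,0,-72]], rotation=[[0,0,0],[0,0,0],[0,0,0],[0,0,0],[0,0,0],[0,0,0],[0,0,0],[0,0,0]])

```text
t: 8.3
tool_pos: [0.5067, -0.2843, 0.0718]
tool_rot: [0.214, -3.123, 0.001]
contact_force: [-10.6, 7.9, 26.7]
opening: 0.0005
```

Call:
jog_arm(fingers=[1,1,1,1,1,1,1,1], delta_pos=[[0,0,-1],[0,0,-2],[0,0,-2],[0,0,-2],[0,0,-2],[0,0,-2],[0,0,-2],[0,0,-2]], rotation=[[0,0,0],[0,0,0],[0,0,0],[0,0,0],[0,0,0],[0,0,0],[0,0,0],[0,0,0]])

```text
t: 8.97
tool_pos: [0.5079, -0.285, 0.0722]
tool_rot: [0.214, -3.126, 0.004]
contact_force: [-1.6, 1.2, 7.4]
opening: 0.0006
```

Call:
jog_arm(fingers=[1,1,1,1,1,1,1,1], delta_pos=[[0,0,15],[0,0,40],[0,0,65],[0,0,90],[0,0,110],[0,0,110],[0,0,110],[0,0,110]], rotation=[[0,0,0],[0,0,0],[0,0,0],[0,0,0],[0,0,0],[0,0,0],[0,0,0],[0,0,0]])

```text
t: 9.63
tool_pos: [0.5075, -0.2848, 0.1811]
tool_rot: [0.214, -3.125, 0.003]
contact_force: [-0.1, 0.1, -0.5]
opening: 0.0004
```

Run:
```python
from h import *
s=snap('wrist'); P=cloud(s)
hsv=cv2.cvtColor(s['img'],cv2.COLOR_BGR2HSV)
m=((hsv[...,2]>150)&(hsv[...,1]<60)&(P[...,2]>.05)&(P[...,2]<.07)&(abs(P[...,0]-.495)<.06)).astype(np.uint8)
n,l,st,c=cv2.connectedComponentsWithStats(m)
for i in range(1,n):
    if st[i,4]>60: print(np.median(P[l==i],0).round(4))
t=snap('top'); P=cloud(t)
for r in(-24,24):
    u,v=proj(t,[.4976+r*.000994,.1455-r*.000109,.083]).round().astype(int); print(r,P[v,u,2].round(4))
a=snap('scene'); cv2.imwrite('pics/f.png',cv2.resize(a['img'],(800,600)))
o=observe();print(o['tool_pos'],o['contact_force'])
```

```text
[ 0.5201 -0.5382  0.0511]
[ 0.488  -0.167   0.0556]
[ 0.4801 -0.1094  0.0614]
[ 0.5062 -0.2847  0.0618]
[ 0.4974 -0.2259  0.0617]
-24 0.0868
24 0.079
[ 0.50708234 -0.28447915  0.18010905] [ 0.63241323  0.36359595 -0.77191002]
```

View pics/f.png

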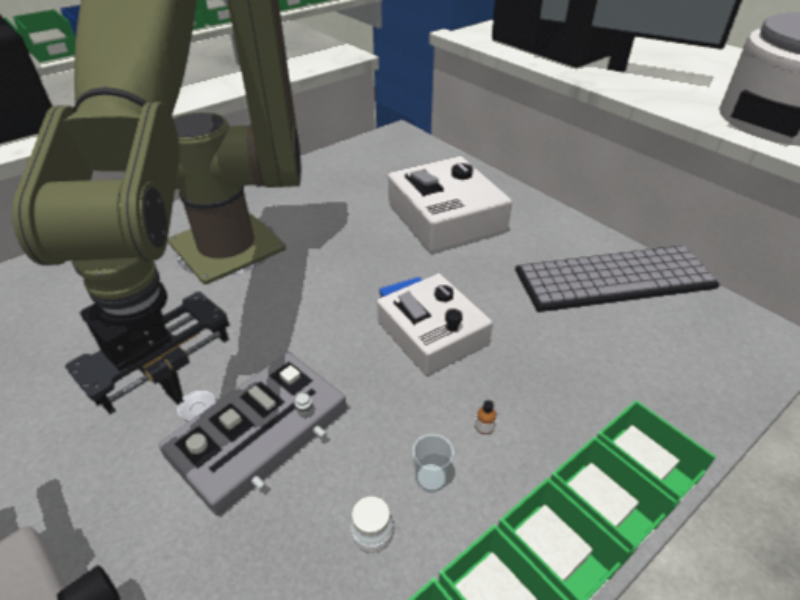

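All bystanders stand where they were: eyepiece (453,320), objective (303,402), dish (196,405), bottle (486,415), beaker (433,462) and jar (371,520). The arm is clear, so I hand in.

```bash
python3 -c "from station import sign_off; print(sign_off())"
```

```text
the job is handed in; nothing more can be done
None
```

I switched the rocker on the smaller lamp supply on, then latched the bar key down, then pressed the round key and let it spring back. I then handed the job in; `sign_off` gives no verdict. About 10 s of the 45 s were used.

- **Rocker:** it reached its stop at about 16 N. Its slope now runs the other way: front about 87–92 mm, back about 78 mm. The two depth readings of the front end differ by 5 mm, but both show the rocker on.
- **Bar key:** its top is at 55.6 mm, about 6 mm below the other keys, so it is fully down and latched.
- **Round key:** it reached its stop, was held down for about 0.7 s, and is up again at 61.8 mm.
- **Square keys:** both are up, at 61.4 and 61.7 mm.
- **Bystanders:** I checked these by eye in the final scene picture. All those in view stand where they were. The slide box is mostly hidden behind the lamp supply in that view, with only its edge showing in the same place.
- **Arm:** it is clear of everything, with the tool force under about 1 N, which is sensor noise.

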